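# Close the vial tray and index it one hole

### The job

Lower the teal lid of the vial tray until it is fully closed, without slamming it. Then pull the red plunger knob up, slide the tray to the next hole, the one on the side of the green marker, and let the pin drop fully home in that hole. Finish while still holding the red knob with the pin fully home and the lid shut: do not let go, and leave the other things on the bench where they stand.

Things in the scene. Friction and masses are not known exactly. Their poses are not given: they have to be found in the camera images.
- stage: Fixed grey base plate 250 (x, from -145 to +105) x 400 (y) x 12 mm under the slide. Origin on the bench. x points from the plunger side to the lid's hinge side, y along the slide, z up. An aluminium bar (25 mm wide, top at z 32) runs along y at x = -85 mm, with five 11 mm holes at y = -90, -45, 0, +45, +90 mm. The tray carriage slides along y.
- carriage (a joint): Carriage along the stage's y, m: 0 (within 1 mm) at the start, pin in the middle hole; range -0.095 to 0.095; next holes at -0.045 and +0.045. It bears the white vial tray, 130 (x) x 120 (y) mm, at stage x -40 to +90 mm, rim at z 98 mm, and before it an arm 44 mm wide, top at z 44 mm, with the plunger at x -85 mm. With the pin out it slides with 1.5 N of friction.
- plunger (a joint): Lift of the plunger's pin, m: 0 = fully home in a hole, 0.020 = highest. The 8 mm round-tipped pin reaches 12 mm into the bar: lift it over 0.012 to slide freely; between holes it rests on the bar at 0.012. A spring presses it down, 3 N at 0, 8 N at 0.020. It travels with the carriage: the raised knob, moved sideways, drags the carriage along.
- pull_knob: Red upright cylindrical knob of the plunger, on the pin's axis, 26 mm diameter, 30 mm high; origin at its centre, z 73 mm when the pin is home; axes as the stage. Below it a brass neck of 20 mm diameter down to z 44 mm. Free space round it: 32 mm to the tray wall on the +x side, open elsewhere.
- lid (a joint): Lid angle, rad: 0 = closed flat on the tray, grows as it opens upward; starts at 0.9 to 1.4 and stays where put (hinge friction 0.16 N m, stop at 1.6). Teal plate, 132 mm from hinge to front edge, 122 mm wide, 6 mm thick, with a white tab 50 mm wide sticking out 12 mm at the front edge. Closed, its outer face is at z 104 mm; it can be pushed shut on that face.
- lid_hinge (a point): Middle of the lid's hinge line, which is parallel to the stage's y on the tray's far (+x) rim, at stage x +90 mm, z 98 mm, on the lid's inner face; travels with the carriage. At lid angle a the lid runs from here along -x cos a, +z sin a.
- green_marker: Green disc, 20 mm diameter, 6 mm high, fixed on the base plate at stage x = -122 mm in line with the wanted hole: at stage y = +45 or -45 mm, which side varies. Origin at the centre of its underside, axes as the stage.
- white_marker: White disc of the same size, in line with the next hole on the other side (not wanted).
- vial_a: Loose amber vial, 22 mm diameter, 46 mm high, blue cap, standing on the +y front corner of the base plate; origin under its centre. Not to be disturbed.
- vial_b: The same kind of vial on the -y front corner of the base plate. Not to be disturbed.
- solvent_bottle: Loose amber bottle, 70 mm diameter, 150 mm high, left of the stage; origin under its centre. Not to be disturbed.
- beaker: Loose white beaker, 72 mm diameter, 85 mm high, right of the stage; origin under its centre. Not to be disturbed.
- sample_jar: Loose green jar, 60 mm diameter, 70 mm high, right of the stage; origin under its centre. Not to be disturbed.
- mouse: Loose black computer mouse, 105 x 60 x 30 mm, on a red mat left of the stage; origin under its centre. Not to be disturbed.
- screwdriver: Loose yellow screwdriver, 170 mm long, lying to the right of the stage, along x; origin under its middle. Not to be disturbed.

How it is judged:
On the way, in this order (a step that is already met when the one before it is completed fails the run):
1. the lid is fully closed while the tray is still at its first hole (value of joint lid below 0.06 rad and value of joint carriage between -0.006 and 0.006 m and value of joint plunger below 0.004 m), for 0.2 s.
2. the plunger is pulled up out of the first hole, with the lid closed (value of joint plunger above 0.01 m and value of joint lid below 0.06 rad), for 0.1 s.
At the end, for the whole second after the job is handed in: The lid is closed (under 0.06 rad); the pin is fully home (lift under 3 mm) in the hole beside the green marker (pin within 4 mm of the marker along the slide); the tray is at rest; the fingers are still on the red knob with more than 1.5 N (value of joint lid below 0.06 rad and y of pull_knob in the frame of green_marker between -0.004 and 0.004 m and value of joint plunger below 0.003 m and contact force between the fingers and pull_knob above 1.5 N and velocity of joint carriage between -0.01 and 0.01 m/s); the arm keeps its last pose, push and grip.
It fails at once if the lid is slammed (faster than 3 rad/s) (velocity of joint lid below -3 rad/s).
It fails at once if another thing on the bench is disturbed (moved over 30 mm) (distance of any of vial_a, vial_b, solvent_bottle, beaker, sample_jar, mouse, screwdriver from where it was at the start of the episode above 0.03 m).
It also fails if it takes over 56 s, if anything falls off the work surface, if the arm or the gripper's body presses on something with over 40 N, if the wrist force passes 120 N, or if a joint passes its speed limit or range.

### The arm

A 7-joint arm with a two-finger parallel gripper is mounted at the origin on the work surface. World frame = base frame: x ahead of the robot, y to its left, z up, the work surface at z = 0. Lengths are in m, angles in rad, forces in N, time in s.
With the tool pointing down it reaches from about 0.35 to 0.9 m from the base axis. Payload 8.1 kg.
Tool frame: the origin (TCP) lies midway between the tips of the shut fingers; the grasp point (between the pads) lies 19 mm behind it; z points along the fingers, y is the line along which they close (so a half turn about z gives the same grasp; the last joint's range is limited). The gripper opens to 92 mm and grips with 3 to 60 N. Pads are 19 mm wide; open, the fingers measure 130 mm over their backs; the gripper's body (75 mm by 190 mm) begins 47 mm behind the grasp point.
Start: joints at [-1.215, 0.434, 0.025, 1.573, -0.012, 1.134, -0.075], TCP at [0.277, 0.56, 0.227] pointing down, gripper open.
Joint ranges: [-2.62, 2.62], [-0.44, 2.09], [-1.27, 1.32], [0.08, 2.57], [-1.32, 4.46], [0.12, 2], [-2.74, 2.74]. Speed limits (rad/s): [2.22, 2.22, 3.01, 3.01, 3.14, 3.14, 3.14].

### API

Orientations are given as a 3x3 rotation matrix whose columns are the frame's x, y, z axes.
In Python, from plant import ctrl, camera, calibration gives the robot as it stands.
- The arm moves only by the tool step_arm, never from a script. Its arguments are lists of equal length, an entry for each row: "turn": the turn, a rotation vector about the tool's x, y, z in degrees, a list of three; "xyz": the shift along the tool's x, y, z in cm, a list of three; "hand": the finger opening in cm, from 0 to 9.18. In form: {"turn": [[wx, wy, wz], ...], "xyz": [[x, y, z], ...], "hand": [hand, ...]}. A call has 1 to 5 rows; each row shifts and turns the commanded pose from where the row before left it, along the tool's axes as they then stand; what a row does not reach is not made up. A row lasts 1/12 s, in which the tool goes at most 41.7 mm and 7.16 degrees, less where a joint would pass 70% of its speed; a pose out of reach is approached as far as the arm can. A call with a gripper value outside its range is refused whole. The fingers move at their own pace and stop on an object; the grip force is fixed at half the most. Time passes only in rows, so rows that do not move let the fingers close. It gives the time, the measured TCP pose, the force, the opening and the grip force at its end, in the units of the state.
- ctrl.sense(): the state, without advancing time (a new reading comes with each control period).
- camera(name): name is "side" or "top"; returns (picture, depth): 400x640x3 uint8, red, green, blue; 400x640 float32, m along the optical axis (not along the pixel's ray), 0 where there is no reading.
- calibration(name): a dict with "intrinsics" (3x3 intrinsics, pixels), "distortion" ([k1, k2, p1, p2, k3] as OpenCV has them; the pictures are not rectified), "extrinsics" (4x4, takes a point from world to camera coordinates). Camera axes: x right, y up, looking along -z (the intrinsics and any distortion apply to the point x, -y, -z); pixel columns grow to the right and rows downward; lengths in m; the calibration is good to about 2 mm. A picture is of the moment at which its call begins. calibration takes no time and is no camera call.
- ctrl.sign_off(): hands the job in; it is judged then, once.
The state is a dict: "t": time; "joints": joint angles; "qvel": joint speeds; "joint_torque": joint torques, N m; "ee_pos": TCP position; "ee_rot": TCP orientation; "wrist_force": force on the tool from outside, world axes, zero at the start; "moment": the same for the moment, N m; "finger_gap": finger opening in m; "gripper_force": force on a finger pad.
Only numpy, scipy, OpenCV 4.12 (cv2) and the standard library are available. Lean on these libraries where they do the work, as an engineer would, in place of code of your own. Each camera call takes 0.05 s, during which the arm holds its last target. There are 200 camera calls.

## Working session

There is one attempt and no reset: what is moved stays moved. The work goes in short steps, Python scripts to look and compute and a tool call to move; the robot and the scene stay as the last step left them, time stands still between calls to the robot, and variables do not carry over. Pictures are saved under pics/ and viewed, at most 10 in all, crops included, and the job is handed in when it is done.

Besides the shell and the picture viewer there is one more tool, called as name(argument=value, ...) on one line, values as JSON. step_arm: Moves the arm, as the interface text tells. Its arguments: {"type":"object","properties":{"turn":{"type":"array"},"xyz":{"type":"array"},"hand":{"type":"array"}},"required":["turn","xyz","hand"]}

```bash
mkdir -p pics
cat > h.py <<'E'
import numpy as np, cv2
from plant import ctrl, camera, calibration
def grab(n,tag):
    im,d=camera(n); cv2.imwrite(f'pics/{tag}.png',im[:,:,::-1]); np.save(f'pics/{tag}.npy',d); return im,d
def world(n,uv,d):
    c=calibration(n); uv=np.array(uv,float).reshape(-1,1,2)
    p=cv2.undistortPoints(uv,np.array(c['intrinsics']),np.array(c['distortion'])).reshape(-1,2)
    d=np.asarray(d,float).reshape(-1)
    P=np.c_[p[:,0]*d,-p[:,1]*d,-d]
    E=np.array(c['extrinsics']); return (P-E[:3,3])@E[:3,:3]
E
python3 - <<'E'
from h import *
for n in('side','top'): grab(n,n+'0')
s=ctrl.sense();print(s['ee_rot'],s['ee_pos'],s['t'])
for n in('side','top'):
    print(-calibration(n)['extrinsics'][:3,:3].T@calibration(n)['extrinsics'][:3,3])
E
```

```text
[[-8.96534399e-01  4.42973835e-01 -5.02689642e-04]
 [ 4.42974100e-01  8.96533433e-01 -1.32299000e-03]
 [-1.35371883e-04 -1.40878454e-03 -9.99998998e-01]] [0.27665143 0.55991595 0.22602726] 0.1
[-0.06785294 -0.73049397  0.85133309]
[ 0.45734222 -0.0296417   1.2099645 ]
```

View pics/top0.png

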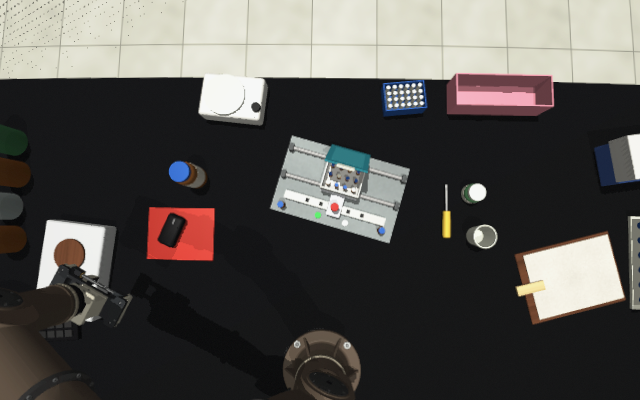

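View pics/side0.png

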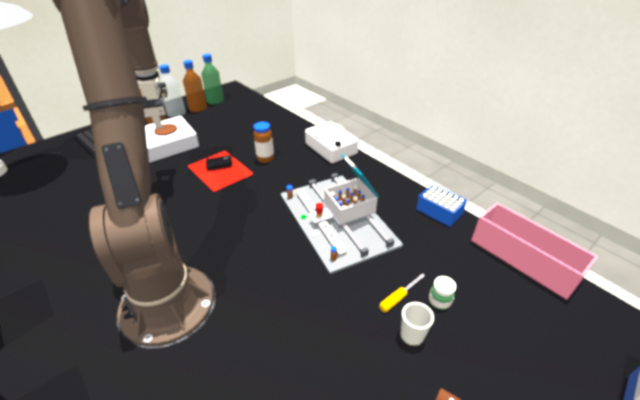

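The top view shows the stage around (340,190), with the knob near (335,208), green disc near (318,214) on the left (+y) side, white disc near (345,223), and the lid standing open near (347,157). I'll enlarge it to read positions.

Run:
```python
import cv2
a=cv2.imread('pics/top0.png')[125:250,260:420]; cv2.imwrite('pics/c1.png',cv2.resize(a,None,fx=4.8,fy=4.8,interpolation=cv2.INTER_CUBIC))
```

```text
(no output)
```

View pics/c1.png

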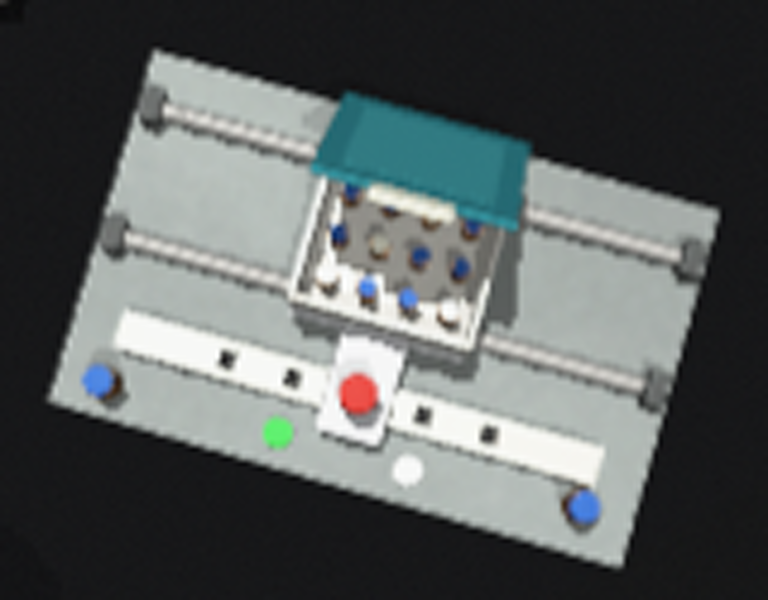

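```bash
cat >> h.py <<'E'
def onplane(n,uv,z):
    a=world(n,uv,np.ones(len(uv))); E=np.array(calibration(n)['extrinsics']); C=-E[:3,:3].T@E[:3,3]
    r=a-C; return C+r*((np.asarray(z)-C[2])/r[:,2])[:,None]
E
python3 - <<'E'
from h import *
f=lambda L:(np.array(L,float)+.5)/4.8-.5+[260,125]
L=[(152,48),(720,212),(622,568),(48,402),(278,433),(408,470),(228,358),(292,377),(424,415),(489,434),(358,392)]
S=np.array([(105,200),(105,-200),(-145,-200),(-145,200),(-122,45),(-122,-45),(-85,90),(-85,45),(-85,-45),(-85,-90),(-85,0)])/1000
z=[.012]*4+[.018]*2+[.032]*4+[.088]
W=onplane('top',f(L),z)[:,:2]
A=W-W.mean(0);B=S-S.mean(0)
th=np.arctan2((B[:,0]*A[:,1]-B[:,1]*A[:,0]).sum(),(A*B).sum())
R=np.array([[np.cos(th),-np.sin(th)],[np.sin(th),np.cos(th)]]);o=W.mean(0)-R@S.mean(0)
print('yaw',th,np.degrees(th),'o',o);print(np.round((W-S@R.T-o)*1000,1).tolist()); print('knob',W[-1],R@S[-1]+o)
d=np.load('pics/top0.npy')
P=world('top',f([(380,190),(455,212),(350,100),(525,145),(325,165),(510,215),(425,160)]),[d[int(round(v)),int(round(u))] for u,v in f([(380,190),(455,212),(350,100),(525,145),(325,165),(510,215),(425,160)])])
q=np.c_[(P[:,:2]-o)@R,P[:,2]];print(np.round(q*1000))
# fit lid from depth: teal pixels
im=cv2.imread('pics/top0.png')
m=(im[:,:,0].astype(int)-im[:,:,2]>60)&(im[:,:,1].astype(int)-im[:,:,2]>60)
v,u=np.nonzero(m);k=(u>310)&(u<380)&(v>130)&(v<185);u=u[k];v=v[k]
P=world('top',np.c_[u,v],d[v,u]);q=np.c_[(P[:,:2]-o)@R,P[:,2]]
print(len(q),np.polyfit(q[:,2],q[:,0],1),np.percentile(q,[2,98],axis=0))
s=ctrl.sense();r=s['ee_rot'];print(np.degrees(np.arctan2(r[1,0],r[0,0])))
E
```

```text
yaw -0.26651578436141365 -15.27022961752775 o [ 0.59581809 -0.05489633]
[[1.1, 1.1], [-1.3, 0.2], [-0.2, -0.6], [-0.7, 0.0], [-0.6, -0.2], [-0.2, -0.4], [0.6, -0.4], [0.5, 0.4], [0.3, -0.3], [0.3, 0.1], [0.2, 0.1]]
knob [ 0.51401898 -0.03237447] [ 0.51381906 -0.03250972]
[[ 21.  18. 216.]
 [ 20. -25. 222.]
 [ 89.  56. 106.]
 [ 92. -57. 106.]
 [ 28.  53. 208.]
 [ 30. -56. 204.]
 [ 53.  -1. 169.]]
679 [-0.23433305  0.09391549] [[ 0.02257424 -0.05673489  0.10828531]
 [ 0.08939333  0.05638652  0.21403347]]
153.70620480800278
```

Stage yaw is -15.3° with its origin at (0.596, -0.055); the residuals are about 1 mm. The lid is open roughly 60°. I'll rise, align the tool with the stage and cross over with the fingers shut.

step_arm(turn=[[0,0,-5.5],[0,0,-5.5],[0,0,0],[0,0,0],[0,0,0]], xyz=[[0,0,-4],[0,0,-4],[-2,-2,0],[-2,-2,0],[-2,-2,0]], hand=[0,0,0,0,0])

```text
t: 0.52
ee_pos: [0.3191, 0.486, 0.307]
ee_rot: [[-0.965, 0.263, 0.0], [0.263, 0.965, 0.001], [-0.0, 0.001, -1.0]]
wrist_force: [1.1, 0.0, 0.2]
finger_gap: 0.0629
gripper_force: 0.0
```

step_arm(turn=[[0,0,0],[0,0,0],[0,0,0],[0,0,0],[0,0,0]], xyz=[[-2,-2,0],[-2,-2,0],[-2,-2,0],[-2,-2,0],[-2,-2,0]], hand=[0,0,0,0,0])

```text
t: 0.93
ee_pos: [0.3893, 0.3623, 0.3064]
ee_rot: [[-0.965, 0.264, -0.0], [0.264, 0.965, -0.0], [0.0, -0.001, -1.0]]
wrist_force: [0.1, -0.2, 0.7]
finger_gap: 0.0299
gripper_force: 0.0
```

step_arm(turn=[[0,0,0],[0,0,0],[0,0,0],[0,0,0],[0,0,0]], xyz=[[-2,-2,0],[-2,-2,0],[-2,-2,0],[-2,-2,0],[-2,-2,0]], hand=[0,0,0,0,0])

```text
t: 1.35
ee_pos: [0.4593, 0.2396, 0.3065]
ee_rot: [[-0.965, 0.264, -0.0], [0.264, 0.965, -0.0], [0.0, -0.0, -1.0]]
wrist_force: [0.7, -0.1, -0.3]
finger_gap: 0.0006
gripper_force: 0.0
```

step_arm(turn=[[0,0,0],[0,0,0],[0,0,0],[0,0,0],[0,0,0]], xyz=[[-2.5,-2.5,0],[-2.5,-2.5,0],[-2.5,-2.5,0],[-2.5,-2.5,0],[-2.5,-2.5,0]], hand=[0,0,0,0,0])

```text
t: 1.77
ee_pos: [0.547, 0.0858, 0.3065]
ee_rot: [[-0.965, 0.264, -0.0], [0.264, 0.965, -0.0], [0.0, -0.0, -1.0]]
wrist_force: [0.0, 0.3, 0.3]
finger_gap: 0.0002
gripper_force: 0.0
```

step_arm(turn=[[0,0,0],[0,0,0],[0,0,0],[0,0,0],[0,0,0]], xyz=[[-2.5,-2.5,0],[-2.5,-2.5,0],[-2.5,-2.5,0],[-2.5,-2.5,0],[-2.5,-2.5,0]], hand=[0,0,0,0,0])

```text
t: 2.18
ee_pos: [0.6346, -0.0676, 0.3064]
ee_rot: [[-0.965, 0.263, -0.001], [0.263, 0.965, 0.0], [0.001, -0.0, -1.0]]
wrist_force: [0.9, 0.7, 0.0]
finger_gap: 0.0002
gripper_force: 0.0
```

step_arm(turn=[[0,0,0],[0,0,0],[0,0,0],[0,0,0],[0,0,0]], xyz=[[0,0,2],[0,0,2],[0,0,2],[0,0,1.5],[0,0,0.5]], hand=[0,0,0,0,0])

```text
t: 2.6
ee_pos: [0.6327, -0.0659, 0.2237]
ee_rot: [[-0.965, 0.264, -0.005], [0.264, 0.965, 0.0], [0.005, -0.001, -1.0]]
wrist_force: [0.7, -0.1, 0.4]
finger_gap: 0.0002
gripper_force: 0.0
```

Run:
```python
from h import *
im,d=grab('side','s1'); a=im[100:280,260:440,::-1]; cv2.imwrite('pics/s1c.png',cv2.resize(a,None,fx=3.3,fy=3.3,interpolation=cv2.INTER_CUBIC))
s=ctrl.sense();print(s['ee_pos'],s['wrist_force'])
```

```text
[ 0.63284003 -0.06585517  0.22403265] [-0.70786255  0.03240688 -0.6848797 ]
```

View pics/s1c.png

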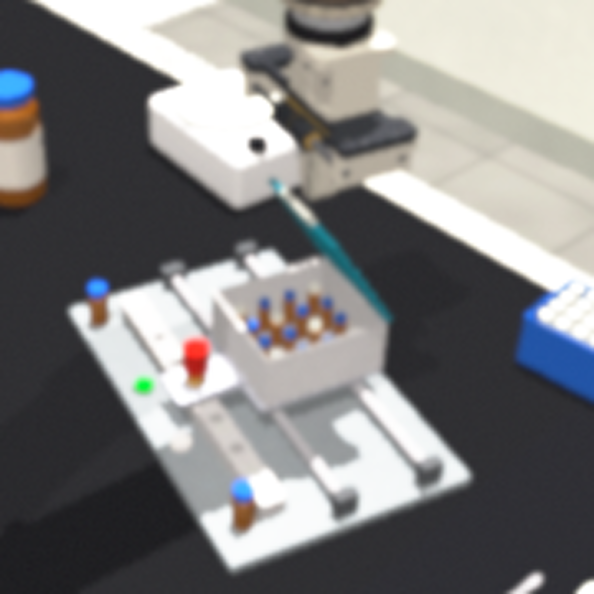

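The fingers are on the outer (far) side of the lid, just above its front edge (crop (300,190)). I'll shift 0.5 cm further over the lid and push down slowly.

step_arm(turn=[[0,0,0],[0,0,0],[0,0,0],[0,0,0],[0,0,0]], xyz=[[-0.6,0,0],[0,0,0.6],[0,0,0.6],[0,0,0.6],[0,0,0.6]], hand=[0,0,0,0,0])

```text
t: 3.07
ee_pos: [0.6401, -0.0676, 0.2024]
ee_rot: [[-0.965, 0.264, 0.0], [0.264, 0.965, 0.0], [-0.0, 0.0, -1.0]]
wrist_force: [-0.3, -0.6, 0.4]
finger_gap: 0.0004
gripper_force: 0.0
```

step_arm(turn=[[0,0,0],[0,0,0],[0,0,0],[0,0,0],[0,0,0]], xyz=[[0,0,0.6],[0,0,0.6],[0,0,0.6],[0,0,0.6],[0,0,0.6]], hand=[0,0,0,0,0])

```text
t: 3.48
ee_pos: [0.6402, -0.0677, 0.1723]
ee_rot: [[-0.965, 0.264, 0.0], [0.264, 0.965, -0.0], [-0.0, 0.0, -1.0]]
wrist_force: [0.5, 0.1, 1.8]
finger_gap: 0.0003
gripper_force: 0.7
```

step_arm(turn=[[0,0,0],[0,0,0],[0,0,0],[0,0,0],[0,0,0]], xyz=[[0.3,0,0.6],[0.3,0,0.6],[0.3,0,0.6],[0.3,0,0.6],[0.3,0,0.6]], hand=[0,0,0,0,0])

```text
t: 3.9
ee_pos: [0.625, -0.0635, 0.1421]
ee_rot: [[-0.965, 0.264, -0.0], [0.264, 0.965, 0.0], [0.0, 0.0, -1.0]]
wrist_force: [-0.2, 0.4, 2.1]
finger_gap: 0.0005
gripper_force: 0.7
```

step_arm(turn=[[0,0,0],[0,0,0],[0,0,0],[0,0,0],[0,0,0]], xyz=[[0.3,0,0.6],[0.3,0,0.6],[0.3,0,0.6],[0.3,0,0.6],[0.3,0,0.5]], hand=[0,0,0,0,0])

```text
t: 4.32
ee_pos: [0.6109, -0.0597, 0.1131]
ee_rot: [[-0.965, 0.264, 0.0], [0.264, 0.965, -0.0], [-0.0, -0.0, -1.0]]
wrist_force: [0.9, -0.6, 1.1]
finger_gap: 0.0007
gripper_force: 0.5
```

step_arm(turn=[[0,0,0],[0,0,0],[0,0,0],[0,0,0],[0,0,0]], xyz=[[0.3,0,0.4],[0.3,0,0.4],[0.3,0,0.2],[0.3,0,0.1],[0,0,0]], hand=[0,0,0,0,0])

```text
t: 4.73
ee_pos: [0.602, -0.0571, 0.1043]
ee_rot: [[-0.965, 0.264, 0.006], [0.264, 0.965, -0.001], [-0.006, 0.001, -1.0]]
wrist_force: [4.6, -0.9, 6.7]
finger_gap: 0.0004
gripper_force: 3.2
```

step_arm(turn=[[0,0,0],[0,0,0],[0,0,0]], xyz=[[0,0,0.1],[0,0,0],[0,0,0]], hand=[0,0,0])

```text
t: 4.98
ee_pos: [0.6021, -0.0572, 0.1041]
ee_rot: [[-0.964, 0.264, 0.006], [0.264, 0.964, -0.0], [-0.006, 0.001, -1.0]]
wrist_force: [1.6, -0.9, 14.9]
finger_gap: 0.0006
gripper_force: 7.7
```

step_arm(turn=[[0,0,0],[0,0,0],[0,0,0],[0,0,0]], xyz=[[0,0,-1.5],[0,0,-3],[0,0,-3],[0,0,-2]], hand=[0,3,6,6])

```text
t: 5.32
ee_pos: [0.5998, -0.0567, 0.1991]
ee_rot: [[-0.965, 0.264, 0.001], [0.264, 0.965, 0.0], [-0.001, 0.0, -1.0]]
wrist_force: [0.2, -0.4, 0.3]
finger_gap: 0.0161
gripper_force: 0.0
```

Run:
```python
from h import *
im,d=grab('side','s2'); a=im[100:280,260:440,::-1]; cv2.imwrite('pics/s2c.png',cv2.resize(a,None,fx=3.3,fy=3.3,interpolation=cv2.INTER_CUBIC))
s=ctrl.sense();print(s['ee_pos'],s['wrist_force'])
```

```text
[ 0.60156838 -0.05692965  0.20251739] [ 2.36153256 -0.28079304  2.57065701]
```

View pics/s2c.png

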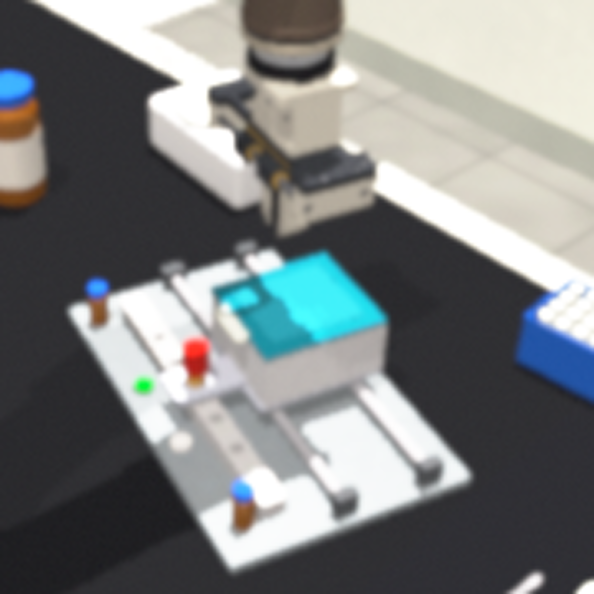

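The lid is flat on the tray, the knob is still at the middle hole. Moving over the knob and down.

step_arm(turn=[[0,0,0],[0,0,0],[0,0,0],[0,0,0],[0,0,0]], xyz=[[1.8,0,0],[1.8,0,0],[1.8,0.1,0],[1.8,0,0],[1.8,0,0]], hand=[6,6,6,6,6])

```text
t: 5.78
ee_pos: [0.5116, -0.0316, 0.1963]
ee_rot: [[-0.965, 0.264, -0.001], [0.264, 0.965, 0.0], [0.001, -0.0, -1.0]]
wrist_force: [-1.0, 0.3, -0.5]
finger_gap: 0.0534
gripper_force: 0.0
```

step_arm(turn=[[0,0,0],[0,0,0],[0,0,0]], xyz=[[0,0,2.5],[0,0,2.5],[0,0,0]], hand=[6,6,6])

```text
t: 6.03
ee_pos: [0.5098, -0.0315, 0.1432]
ee_rot: [[-0.965, 0.263, -0.006], [0.263, 0.965, -0.0], [0.006, -0.002, -1.0]]
wrist_force: [-1.4, -0.6, -0.2]
finger_gap: 0.06
gripper_force: 0.0
```

step_arm(turn=[[0,0,0],[0,0,0],[0,0,0],[0,0,0],[0,0,0]], xyz=[[-0.2,0,1.9],[0,0,1.9],[0,0,1.9],[0,0,1.9],[0,0,1]], hand=[6,6,6,6,6])

```text
t: 6.45
ee_pos: [0.5143, -0.0324, 0.0596]
ee_rot: [[-0.965, 0.264, -0.002], [0.264, 0.965, -0.0], [0.002, -0.001, -1.0]]
wrist_force: [-0.8, 0.1, 0.1]
finger_gap: 0.0603
gripper_force: 0.0
```

step_arm(turn=[[0,0,0],[0,0,0]], xyz=[[0,0,0],[0,0,0]], hand=[6,6])

```text
t: 6.62
ee_pos: [0.515, -0.0325, 0.0611]
ee_rot: [[-0.965, 0.264, -0.001], [0.264, 0.965, -0.0], [0.001, -0.0, -1.0]]
wrist_force: [0.8, -0.3, 0.2]
finger_gap: 0.0597
gripper_force: 0.0
```

step_arm(turn=[[0,0,0],[0,0,0],[0,0,0],[0,0,0],[0,0,0]], xyz=[[0.1,0,0.4],[0,0,0],[0,0,0],[0,0,0],[0,0,0]], hand=[6,4,2,2,2])

```text
t: 7.03
ee_pos: [0.5143, -0.0321, 0.0572]
ee_rot: [[-0.965, 0.264, 0.001], [0.264, 0.965, 0.0], [-0.001, 0.0, -1.0]]
wrist_force: [-0.4, 0.2, -0.1]
finger_gap: 0.0379
gripper_force: 0.0
```

step_arm(turn=[[0,0,0],[0,0,0],[0,0,0],[0,0,0],[0,0,0]], xyz=[[0,0,0],[0,0,0],[0,0,0],[0,0,0],[0,0,0]], hand=[1,1,1,1,1])

```text
t: 7.45
ee_pos: [0.514, -0.0322, 0.0569]
ee_rot: [[-0.965, 0.264, 0.0], [0.264, 0.965, 0.0], [-0.0, 0.0, -1.0]]
wrist_force: [0.3, -1.0, 4.1]
finger_gap: 0.0251
gripper_force: 30.0
```

Gripped the knob (25 mm, 30 N). Lifting 1.7 cm.

step_arm(turn=[[0,0,0],[0,0,0],[0,0,0],[0,0,0],[0,0,0]], xyz=[[0,0,-0.4],[0,0,-0.4],[0,0,-0.4],[0,0,-0.4],[0,0,0]], hand=[1,1,1,1,1])

```text
t: 7.87
ee_pos: [0.5141, -0.0322, 0.0733]
ee_rot: [[-0.965, 0.264, 0.0], [0.264, 0.965, -0.0], [-0.0, 0.0, -1.0]]
wrist_force: [2.3, -1.2, -8.4]
finger_gap: 0.0254
gripper_force: 30.0
```

step_arm(turn=[[0,0,0],[0,0,0],[0,0,0]], xyz=[[0,0,-0.1],[0,0,0],[0,0,0]], hand=[1,1,1])

```text
t: 8.12
ee_pos: [0.514, -0.0322, 0.0737]
ee_rot: [[-0.965, 0.264, 0.0], [0.264, 0.965, -0.0], [-0.0, -0.0, -1.0]]
wrist_force: [3.6, -0.5, -7.3]
finger_gap: 0.0251
gripper_force: 30.0
```

Lifted about 17 mm with force matching the spring. Sliding +y (green side) 4.5 cm.

step_arm(turn=[[0,0,0],[0,0,0],[0,0,0],[0,0,0],[0,0,0]], xyz=[[0,0.4,0],[0,0.5,0],[0,0.5,0],[0,0.5,0],[0,0.5,0]], hand=[1,1,1,1,1])

```text
t: 8.53
ee_pos: [0.5205, -0.0083, 0.0737]
ee_rot: [[-0.965, 0.263, 0.0], [0.263, 0.965, -0.0], [-0.0, 0.0, -1.0]]
wrist_force: [3.1, -2.4, -8.3]
finger_gap: 0.0255
gripper_force: 30.0
```

step_arm(turn=[[0,0,0],[0,0,0],[0,0,0],[0,0,0],[0,0,0]], xyz=[[0,0.5,0],[0,0.5,0],[0,0.5,0],[0,0.4,0],[0,0.2,0]], hand=[1,1,1,1,1])

```text
t: 8.95
ee_pos: [0.5261, 0.0122, 0.0737]
ee_rot: [[-0.965, 0.263, 0.0], [0.263, 0.965, 0.0], [-0.0, 0.0, -1.0]]
wrist_force: [3.8, -2.0, -7.8]
finger_gap: 0.0254
gripper_force: 30.0
```

step_arm(turn=[[0,0,0],[0,0,0],[0,0,0]], xyz=[[0,0,0],[0,0,0],[0,0,0]], hand=[1,1,1])

```text
t: 9.2
ee_pos: [0.526, 0.0117, 0.0738]
ee_rot: [[-0.965, 0.263, 0.0], [0.263, 0.965, 0.001], [-0.0, 0.001, -1.0]]
wrist_force: [4.7, 0.0, -7.0]
finger_gap: 0.0256
gripper_force: 30.0
```

step_arm(turn=[[0,0,0],[0,0,0],[0,0,0],[0,0,0],[0,0,0]], xyz=[[0,-0.05,0.2],[0,0,0.3],[0,0,0.3],[0,0,0.3],[0,0,0]], hand=[1,1,1,1,1])

```text
t: 9.62
ee_pos: [0.5257, 0.0107, 0.0622]
ee_rot: [[-0.965, 0.264, -0.0], [0.264, 0.965, -0.0], [0.0, -0.0, -1.0]]
wrist_force: [3.2, 0.8, -5.7]
finger_gap: 0.0254
gripper_force: 30.0
```

step_arm(turn=[[0,0,0],[0,0,0],[0,0,0],[0,0,0],[0,0,0]], xyz=[[0,0,0.3],[0,0,0.2],[0,0,0.15],[0,0,0],[0,0,0]], hand=[1,1,1,1,1])

```text
t: 10.03
ee_pos: [0.5257, 0.0107, 0.0568]
ee_rot: [[-0.965, 0.264, 0.0], [0.264, 0.965, 0.0], [-0.0, 0.0, -1.0]]
wrist_force: [0.1, -0.0, 4.5]
finger_gap: 0.0251
gripper_force: 30.0
```

Run:
```python
from h import *
im,d=grab('side','s3'); a=im[140:280,270:410,::-1]; cv2.imwrite('pics/s3c.png',cv2.resize(a,None,fx=4,fy=4,interpolation=cv2.INTER_CUBIC))
s=ctrl.sense();print(s['ee_pos'],s['wrist_force'],s['t'])
```

```text
[0.52569127 0.01075407 0.05680998] [0.45385269 1.10325705 5.02252516] 10.0833
```

View pics/s3c.png

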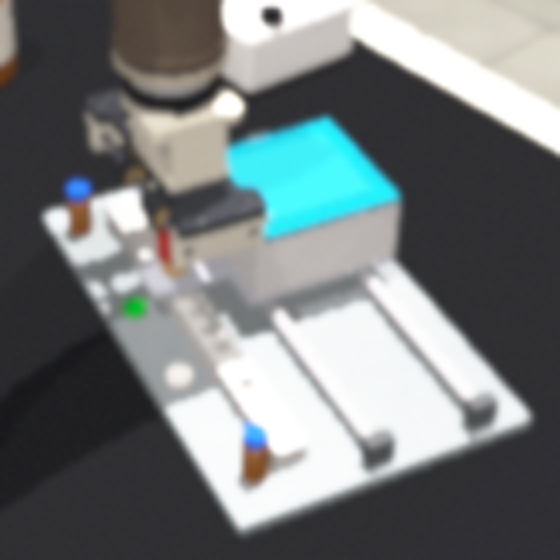

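The picture shows the lid flat, the tray moved beside the green disc (crop (135,305)) and the knob still held. TCP height is back to the value at the grasp with the pin home (0.0568 m against 0.0569 m), and the upward force shows the pin seated. Handing in.

```bash
python3 -c "
from plant import ctrl
print(ctrl.sign_off())"
```

```text
the job is handed in; nothing more can be done
None
```

I closed the lid gently and moved the tray to the hole on the green marker's side. The pin reads fully home, the knob is still held, and the job was handed in at about 10 s of robot time; no verdict came back.

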